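# Lock in the hob's push-lock switches and close their splash cover

### The arm

A 6-joint arm with a two-finger parallel gripper is mounted at the origin on a cart in front of the work surface, level with it; the furniture and walls round the work are solid. World frame = base frame: x ahead of the robot, y to its left, z up, the work surface at z = 0. Lengths are in m, angles in rad, forces in N, time in s.
With the tool pointing down it reaches from about 0.225 to 0.725 m from the base axis. Payload 3.1 kg.
Tool frame: the origin (TCP) lies on the centre line of the jaws, within the pads' length; the fingertips stand 11 mm ahead of it and the grasp point (between the pads) lies 8 mm behind it (tips_ahead is the distance from the TCP to the fingertips, in m); z points along the fingers, y is the line along which they close (so a half turn about z gives the same grasp; the last joint's range is limited). The gripper opens to 85 mm and grips with 20 to 120 N. Pads are 22 mm wide; open, the fingers measure 114 mm over their backs; the gripper's body (76 mm by 85 mm) begins 54 mm behind the grasp point. The pads swing forward as they close: fully open they stand 13 mm farther back than shut.
Start: joints at [-1.443, 0.048, 0.099, 1.622, 0, 1.443], TCP at [0.133, -0.508, 0.242] pointing down, gripper open.
Joint ranges: [-2.91, 2.91], [-0.99, 1.94], [-1.21, 1.42], [-2.12, 2.29], [-1.49, 1.47], [-3.14, 3.14]. Speed limits (rad/s): [2.79, 2.79, 3.14, 3.14, 3.14, 3.14].

### API

Orientations are given as [roll, pitch, yaw] about the fixed x, y, z axes, in that order (R = Rz(yaw) Ry(pitch) Rx(roll)).
In Python, from cell import sense, camera, camera_model, close_job, boxes_of, tips_ahead gives the robot as it stands. The module is installed in compiled form; this text tells all that it offers.
- The arm moves only by the tool play_rows, never from a script. Its argument "rows" is a list of rows, each an object with "linear": the shift along the tool's x, y, z in mm, a list of three; "delta_rot": the turn, a rotation vector about the tool's x, y, z in rad, a list of three; "fingers": the opening, from 0 (shut) to 1 (fully open). In form: [{"linear": [x, y, z], "delta_rot": [wx, wy, wz], "fingers": fingers}, ...]. A call has 1 to 20 rows; each row shifts and turns the commanded pose from where the row before left it, along the tool's axes as they then stand; what a row does not reach is not made up. A row lasts 1/12 s, in which the tool goes at most 41.7 mm and 7.16 degrees, less where a joint would pass 70% of its speed; a pose out of reach is approached as far as the arm can. A call is refused whole if a number of a shift passes 41.7 or a number of a turn 0.125, either way. A call with a gripper value outside its range is refused whole. The fingers move at their own pace and stop on an object; the grip force is fixed at half the most. Time passes only in rows, so rows that do not move let the fingers close. It gives the time, the measured TCP pose, the force, the opening and the grip force at its end, in the units of the state.
- sense(): the state, without advancing time (a new reading comes with each control period).
- camera(name): name is "side" or "top" or "wrist"; returns the picture (480x640x3 uint8, blue, green, red); there is no depth.
- camera_model(name): a dict with "intrinsics" (3x3 intrinsics, pixels), "origin" and "rotation" of the camera in the world. Camera axes: x right, y down, z forward; pixel columns grow to the right and rows downward; lengths in m; the calibration is good to about 2 mm. A picture is of the moment at which its call begins: read the wrist's pose just before it. camera_model takes no time and is no camera call; for the wrist camera it gives the pose at the moment of the call.
- close_job(): hands the job in; it is judged then, once.
Trained networks look in the newest picture that a camera, given by its name, has taken for a name from the list of things; names that differ only in an ending like _2 or _b are one class to them, and where a whole thing is asked for, a point or a joint stands for the part that bears it (a point fixed in the world has none). Each returns a list of dicts, best first, with "confidence" (0 to 1); they miss things now and then, are a little off and sometimes report something else, mostly with a low value. They report only what shows in the picture. A call takes as long as a camera call. They do not tell look-alikes from the thing itself.
- boxes_of(target, camera): "box" ([centre column, centre row, width, height] in pixels, round what is visible of it).
The state is a dict: "clock": time; "joint_pos": joint angles; "dq": joint speeds; "joint_torque": joint torques, N m; "tool_pos": TCP position; "orientation": TCP orientation; "force": force on the tool from outside, world axes, zero at the start; "moment": the same for the moment, N m; "opening": finger opening in m; "finger_force": force on a finger pad.
Only numpy, scipy, OpenCV 4.12 (cv2) and the standard library are available. Lean on these libraries where they do the work, as an engineer would, in place of code of your own. Each camera call takes 0.05 s, during which the arm holds its last target. There are 200 camera calls.

### The job

Three push-push switches stand in a row between the guard walls of the switch bank; some are already locked in and some stand out, so feel each cap and press only as needed until all three are locked in. Then put the loose steel splash cover over the switch bank so that it sits fully down on the guard walls, and let go of it. Leave the things standing around where they are.

Things in the scene. Friction and masses are not known exactly. Their poses are not given: they have to be found in the camera images.
- switch_base: fixed steel base plate of the switch bank, 104 (x) x 250 (y) x 6 mm. Origin: centre of its underside, on the worktop; z up, y along the row of switches. Three switches stand on it in a row at y = -60, 0 and +60 mm, x = 0, between two guard walls.
- wall_top (a point): point over the middle of the base, level with the tops of its two steel guard walls, 58 mm above the worktop. The walls run along the base's y at x = +-30 mm, 4 mm thick, 184 mm long, 56 mm apart inside, open at both ends.
- switch_a: one of three identical push-push switches: fixed black housing 54 x 54 x 34 mm, a round grey cap 34 mm across in the middle of its top. Origin: centre of the housing's underside, 6 mm above the worktop, on the cap's axis; housing top at 40 mm. Its place in the row, and whether it starts in or out, differ.
- cap_a (a joint): m that the cap of switch_a is down: 0 = out (cap top 56 mm over worktop), 0.0077 = locked in (48 mm), 0.014 = bottomed (42 mm). Pressing past 0.0125, then letting go, swaps out and locked in; shallower presses may change nothing. Spring: 2.6 N starts a cap that is out, 3.4 N one locked in, 4 N at the bottom, plus about 40 N per m/s of pressing speed; a lighter touch moves neither.
- switch_b: one of three identical push-push switches: fixed black housing 54 x 54 x 34 mm, a round grey cap 34 mm across in the middle of its top. Origin: centre of the housing's underside, 6 mm above the worktop, on the cap's axis; housing top at 40 mm. Its place in the row, and whether it starts in or out, differ.
- cap_b (a joint): m that the cap of switch_b is down: 0 = out (cap top 56 mm over worktop), 0.0077 = locked in (48 mm), 0.014 = bottomed (42 mm). Pressing past 0.0125, then letting go, swaps out and locked in; shallower presses may change nothing. Spring: 2.6 N starts a cap that is out, 3.4 N one locked in, 4 N at the bottom, plus about 40 N per m/s of pressing speed; a lighter touch moves neither.
- switch_c: one of three identical push-push switches: fixed black housing 54 x 54 x 34 mm, a round grey cap 34 mm across in the middle of its top. Origin: centre of the housing's underside, 6 mm above the worktop, on the cap's axis; housing top at 40 mm. Its place in the row, and whether it starts in or out, differ.
- cap_c (a joint): m that the cap of switch_c is down: 0 = out (cap top 56 mm over worktop), 0.0077 = locked in (48 mm), 0.014 = bottomed (42 mm). Pressing past 0.0125, then letting go, swaps out and locked in; shallower presses may change nothing. Spring: 2.6 N starts a cap that is out, 3.4 N one locked in, 4 N at the bottom, plus about 40 N per m/s of pressing speed; a lighter touch moves neither.
- cover: loose steel splash cover, an upside-down box 80 (x) x 200 (y) x 53 mm, 0.2 kg, walls 3 mm, inside 74 x 194 x 50 mm deep; starts upright on the worktop. Origin: centre of its lower edge's plane, z up. Goes over the guard walls, y along the base's y, either way round, 5 mm play all round; seated, its ceiling lies on the walls and its lower edge is 8 mm above the worktop.
- cover_rib (a point): middle of the underside of a rib in the cover, 44 mm above the cover's lower edge: 16 (x) x 150 (y) mm, hanging 6 mm below the ceiling. It meets any cap that stands out, so that the cover then stays up.
- cover_handle (a point): centre of the black bar of the cover's bridge handle, 86 mm above the cover's lower edge; bar 14 (cover's x) x 74 (cover's y) x 10 mm, 28 mm free under it; two 10 mm posts carry it at y = +-28 mm. Grip it across its 14 mm.
- salt_shaker: steel shaker, 69 mm across, 96 mm tall; loose bystander, to be left where it stands. Origin: centre of its underside.
- mise_bowl: small round steel bowl, 115 mm across, 38 mm tall; loose bystander, to be left where it stands. Origin: centre of its underside.
- ring_small: small steel forming ring, 41 mm across, 36 mm tall; loose bystander, to be left where it stands. Origin: centre of its underside.
- ring_large: large steel forming ring, 64 mm across, 36 mm tall; loose bystander, to be left where it stands. Origin: centre of its underside.
- timer: round kitchen timer with a bar grip on top, 62 mm across, 54 mm tall; loose bystander, to be left where it stands. Origin: centre of its underside.
Mind the look-alikes: they are no part of the job. Leave any purple look-alike of the cover alone.

How it is judged:
By the outcome, as a careful person would: the job done as asked, in the order asked, and still so for the second after the job is handed in, with the robot touching nothing.
It also fails if it takes over 72 s, if anything falls off the work surface, if the arm or the gripper's body presses on something with over 40 N, if the wrist force passes 120 N, or if a joint passes its speed limit or range.

## Working session

There is one attempt and no reset: what is moved stays moved. The work goes in short steps, Python scripts to look and compute and a tool call to move; the robot and the scene stay as the last step left them, time stands still between calls to the robot, and variables do not carry over. Pictures are saved under pics/ and viewed, at most 10 in all, crops included, and the job is handed in when it is done.

Besides the shell and the picture viewer there is one more tool, called after "Call:" as name([rows], argument=value, ...), one row to a line, values as JSON. play_rows: Moves the arm, as the interface text tells. Its arguments: {"type":"object","properties":{"rows":{"type":"array"}},"required":["rows"]}

```bash
mkdir -p pics; python3 - <<'E'
from cell import *
import cv2
s=sense();print(s)
for n in("top","side"):
    im=camera(n);cv2.imwrite(f"pics/{n}1.png",im);m=camera_model(n);print(n,m)
    for t in("switch_base","switch_a","cover","cover_handle"):
        print(t,[(b["box"],round(b["confidence"],2)) for b in boxes_of(t,n)][:4])
E
```

```text
{'clock': 0.0, 'joint_pos': array([-1.44280561e+00,  4.87746593e-02,  9.75648052e-02,  1.62201240e+00,
        1.55339588e-05,  1.44300215e+00]), 'dq': array([ 1.07873828e-03, -3.54139272e-05,  6.99906217e-04, -5.63379299e-04,
        8.36369965e-04, -1.53805732e-03]), 'joint_torque': array([ 1.25970632e-04, -3.38778663e+01,  3.20015395e+01,  2.01250124e-02,
       -3.01100144e-04, -2.34788018e-06]), 'tool_pos': array([ 0.13274567, -0.50732017,  0.24108815]), 'orientation': array([-3.13918849e+00, -3.24583270e-04,  2.55784481e-01]), 'force': array([-0.34535067,  0.84546548, -1.38430782]), 'moment': array([ 0.03835732, -0.05382656,  0.00575704]), 'finger_force': 0.0, 'opening': 0.08531553301828111}
top {'intrinsics': array([[575.94878264,   0.        , 318.09660407],
       [  0.        , 575.94878264, 243.91625174],
       [  0.        ,   0.        ,   1.        ]]), 'origin': array([ 0.26546723, -0.1513165 ,  1.84853392]), 'rotation': array([-3.02530641,  0.01586347, -1.59905853])}
switch_base [([260.6, 248.6, 19.9, 21.5], 0.24)]
switch_a [([243.2, 241.4, 17.3, 19.7], 0.88), ([258.4, 247.7, 21.2, 17.0], 0.8), ([407.2, 258.0, 21.9, 18.6], 0.47)]
cover [([365.4, 226.6, 39.1, 65.9], 0.76)]
cover_handle [([366.7, 230.1, 36.2, 64.4], 0.79)]
side {'intrinsics': array([[480.07065884,   0.        , 318.82698302],
       [  0.        , 480.07065884, 233.36453876],
       [  0.        ,   0.        ,   1.        ]]), 'origin': array([ 0.15145629, -1.58251875,  1.18691231]), 'rotation': array([-2.21248725,  0.01990574, -0.25133587])}
switch_base [([301.6, 213.4, 32.3, 36.2], 0.74)]
switch_a [([301.8, 217.9, 15.3, 15.6], 0.66), ([298.6, 200.2, 14.5, 8.3], 0.62), ([302.1, 206.5, 13.5, 3.8], 0.45)]
cover [([335.2, 267.0, 62.8, 36.2], 0.98), ([358.4, 356.5, 69.1, 53.7], 0.76)]
cover_handle [([357.8, 357.6, 74.0, 54.9], 0.97), ([334.4, 266.1, 56.1, 41.2], 0.96), ([298.5, 170.9, 13.6, 24.3], 0.16)]
```

View images.

```bash
python3 - <<'E'
import cv2
a=cv2.imread("pics/top1.png")[140:350,180:480];b=cv2.imread("pics/side1.png")[130:430,200:500]
cv2.imwrite("pics/t.png",cv2.resize(a,None,fx=2.6,fy=2.6,interpolation=2));cv2.imwrite("pics/s.png",cv2.resize(b,None,fx=2,fy=2,interpolation=2))
E
```

```text
(no output)
```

View pics/t.png

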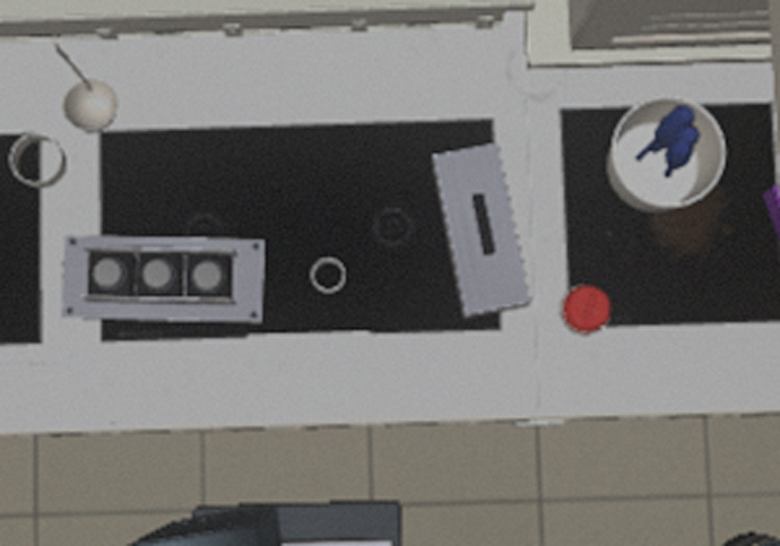

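View pics/s.png

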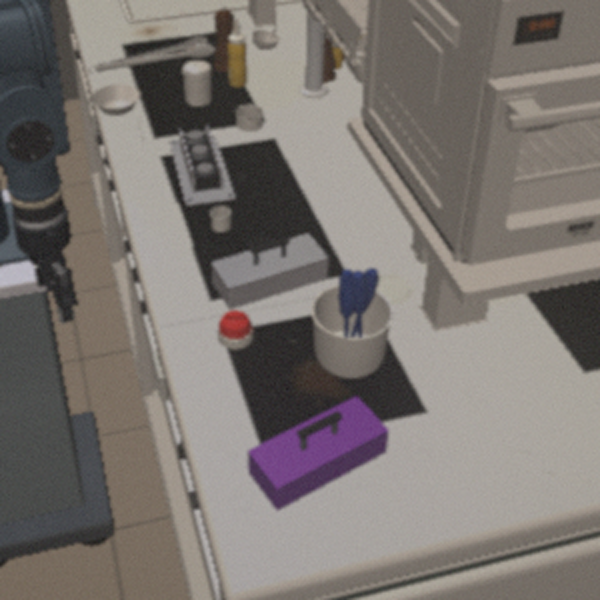

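```bash
cat > h.py <<'E'
import numpy as np,cv2
from scipy.spatial.transform import Rotation as R
from cell import *
def ray(n,uv,z,m=None):
    m=m or camera_model(n);r=np.array(m["rotation"])
    Q=r if r.ndim==2 else R.from_euler("xyz",r).as_matrix()
    uv=np.atleast_2d(np.array(uv,float));d=(Q@np.linalg.inv(m["intrinsics"])@np.c_[uv,np.ones(len(uv))].T).T
    o=np.array(m["origin"]);return o+d*((z-o[2])/d[:,2])[:,None]
def proj(n,P,m=None):
    m=m or camera_model(n);Q=R.from_euler("xyz",m["rotation"]).as_matrix()
    c=(np.atleast_2d(P)-m["origin"])@Q;p=c@m["intrinsics"].T;return p[:,:2]/p[:,2:]
E
python3 - <<'E'
from h import *
f=lambda L:np.array(L)/2.6+[180,140]
for n,L,z in(("base",[(68,238),(265,240),(263,322),(64,314)],.006),("caps",[(108,273),(158,273),(208,274)],.052),("cover",[(433,155),(495,143),(530,300),(465,317)],.053),("handle",[(484,224),(478,194),(489,255)],.091),("ring",[(328,275)],.036),("timer",[(587,309)],.054),("bigring",[(38,160)],.036)):
    P=ray("top",f(L),z);print(n,P[:,:2].round(3).tolist(),P.mean(0).round(3),np.linalg.norm(np.diff(P,axis=0),axis=1).round(3))
g=lambda L:np.array(L)/2+[200,130]
print(ray("side",g([(200,155),(205,172)]),.052).round(3), ray("side",g([(270,246)]),.091))
print(proj("side",ray("top",f([(158,273),(484,224)]),.052)))
E
```

```text
base [[0.533, 0.233], [0.523, -0.012], [0.421, -0.008], [0.438, 0.239]] [0.478 0.113 0.006] [0.246 0.102 0.247]
caps [[0.482, 0.175], [0.48, 0.115], [0.477, 0.054]] [0.48  0.115 0.052] [0.061 0.061]
cover [[0.614, -0.223], [0.627, -0.299], [0.434, -0.333], [0.416, -0.254]] [ 0.523 -0.277  0.053] [0.077 0.196 0.081]
handle [[0.522, -0.279], [0.558, -0.273], [0.485, -0.283]] [ 0.522 -0.278  0.091] [0.037 0.074]
ring [[0.473, -0.091]] [ 0.473 -0.091  0.036] []
timer [[0.421, -0.401]] [ 0.421 -0.401  0.054] []
bigring [[0.627, 0.263]] [0.627 0.263 0.036] []
[[0.476 0.095 0.052]
 [0.472 0.03  0.052]] [[ 0.52191495 -0.28699213  0.091     ]]
[[299.91244125 204.93213813]
 [336.13209022 260.07530607]]
```

Call:
play_rows([
  {"linear":[0,0,0],"delta_rot":[0,0,-0.1195],"fingers":0},
  {"linear":[0,0,0],"delta_rot":[0,0,-0.1195],"fingers":0},
  {"linear":[0,0,0],"delta_rot":[0,0,-0.1195],"fingers":0},
  {"linear":[0,0,0],"delta_rot":[0,0,-0.1195],"fingers":0},
  {"linear":[0,0,0],"delta_rot":[0,0,-0.1195],"fingers":0},
  {"linear":[0,0,0],"delta_rot":[0,0,-0.1195],"fingers":0},
  {"linear":[0,0,0],"delta_rot":[0,0,-0.1195],"fingers":0},
  {"linear":[0,0,0],"delta_rot":[0,0,-0.1195],"fingers":0},
  {"linear":[0,0,0],"delta_rot":[0,0,-0.1195],"fingers":0},
  {"linear":[0,0,0],"delta_rot":[0,0,-0.1195],"fingers":0},
  {"linear":[0,0,0],"delta_rot":[0,0,-0.12],"fingers":0},
  {"linear":[34,20,0],"delta_rot":[0,0,0],"fingers":0},
  {"linear":[34,20,0],"delta_rot":[0,0,0],"fingers":0},
  {"linear":[34,20,0],"delta_rot":[0,0,0],"fingers":0},
  {"linear":[34,20,0],"delta_rot":[0,0,0],"fingers":0},
  {"linear":[34,20,0],"delta_rot":[0,0,0],"fingers":0},
  {"linear":[34,20,0],"delta_rot":[0,0,0],"fingers":0},
  {"linear":[34,20,0],"delta_rot":[0,0,0],"fingers":0},
  {"linear":[34,20,0],"delta_rot":[0,0,0],"fingers":0},
  {"linear":[34,20,0],"delta_rot":[0,0,0],"fingers":0},
])

```text
clock: 2.17
tool_pos: [0.3134, -0.2003, 0.2426]
orientation: [3.14, 0.001, 1.57]
force: [1.0, -0.0, 0.2]
opening: 0.0001
finger_force: 0.0
```

Call:
play_rows([
  {"linear":[34,18,0],"delta_rot":[0,0,0],"fingers":0},
  {"linear":[34,18,0],"delta_rot":[0,0,0],"fingers":0},
  {"linear":[34,18,0],"delta_rot":[0,0,0],"fingers":0},
  {"linear":[34,18,0],"delta_rot":[0,0,0],"fingers":0},
  {"linear":[34,18,0],"delta_rot":[0,0,0],"fingers":0},
  {"linear":[34,18,0],"delta_rot":[0,0,0],"fingers":0},
  {"linear":[34,18,0],"delta_rot":[0,0,0],"fingers":0},
  {"linear":[34,18,0],"delta_rot":[0,0,0],"fingers":0},
  {"linear":[28,10,0],"delta_rot":[0,0,0.04],"fingers":0},
  {"linear":[0,0,0],"delta_rot":[0,0,0],"fingers":0},
  {"linear":[0,0,0],"delta_rot":[0,0,0],"fingers":0},
  {"linear":[0,0,0],"delta_rot":[0,0,0],"fingers":0},
])

```text
clock: 3.17
tool_pos: [0.4666, 0.0978, 0.2423]
orientation: [-3.141, 0.001, 1.532]
force: [0.3, -0.9, 0.6]
opening: -0.0001
finger_force: 0.0
```

```bash
python3 - <<'E'
from h import *
print(sense()["force"],sense()["tool_pos"],sense()["orientation"],tips_ahead if not callable(tips_ahead) else tips_ahead())
m=camera_model("wrist");print(m)
im=camera("wrist");cv2.imwrite("pics/w1.png",im)
s=sense();p=s["tool_pos"];print(proj("wrist",[[.48,.115,.052],p+[0,0,-.011]]))
print(boxes_of("cap_a","wrist"))
E
```

```text
[ 0.26073096 -0.85474761  0.61332592] [0.46655906 0.09783222 0.24229425] [-3.14112935e+00  6.56612613e-04  1.53152293e+00] 0.011
{'intrinsics': array([[410.38086657,   0.        , 319.59383164],
       [  0.        , 410.38086657, 242.08829291],
       [  0.        ,   0.        ,   1.        ]]), 'origin': array([0.47028164, 0.18096086, 0.37377537]), 'rotation': array([ 2.80985806e+00, -9.92502315e-05, -3.87959707e-02])}
[[334.90527051 187.47367918]
 [318.27056569 323.9328735 ]]
[{'box': [333.1, 257.9, 37.5, 40.7], 'confidence': 0.95}, {'box': [337.0, 110.6, 48.3, 48.2], 'confidence': 0.73}, {'box': [333.9, 189.8, 42.3, 46.4], 'confidence': 0.6}]
```

View pics/w1.png

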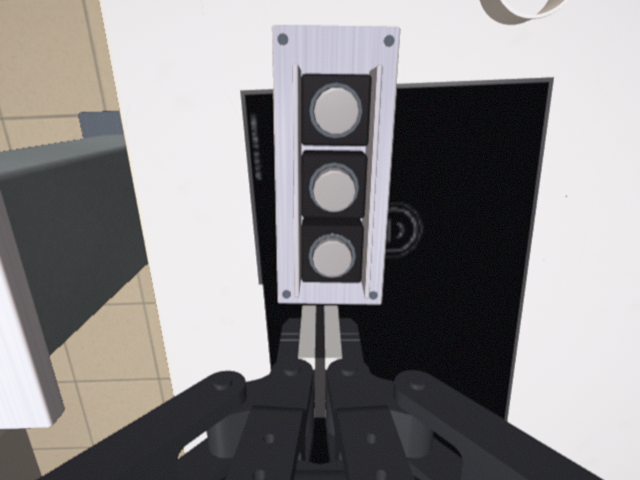

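The wrist picture shows the bank upright: base corners (273,27),(399,27),(382,303),(278,303); caps at (336,111),(334,189),(333,256).

```bash
python3 - <<'E'
from h import *
for L,z in(([(273,27),(399,27),(382,303),(278,303)],.006),([(283,40),(389,41),(373,295),(286,295)],.006),([(336,111),(334,189),(333,256)],.052)):
    P=ray("wrist",L,z);print(P[:,:2].round(4).tolist(),P.mean(0).round(4))
    d=(P[0]-P[-1]);print("yaw",np.arctan2(-d[0],d[1]), np.linalg.norm(d))
    if len(P)==4:d=P[1]-P[2];print("yaw",np.arctan2(-d[0],d[1]),np.linalg.norm(d))
im=cv2.imread("pics/w1.png")[50:310,260:410];cv2.imwrite("pics/w1c.png",cv2.resize(im,None,fx=2.3,fy=2.3,interpolation=2))
E
```

```text
[[0.4355, 0.2377], [0.5367, 0.2336], [0.5252, -0.0133], [0.4213, -0.009]] [0.4797 0.1123 0.006 ]
yaw -0.057563784395095366 0.2471557408678168
yaw -0.04662390178488523 0.2471736076402468
[[0.4429, 0.228], [0.5288, 0.2238], [0.5162, -0.0041], [0.4299, -0.0005]] [0.4794 0.1118 0.006 ]
yaw -0.056844968856102386 0.2288618436515374
yaw -0.055414103615291026 0.22816015382067445
[[0.4826, 0.1725], [0.4793, 0.1135], [0.4768, 0.0566]] [0.4796 0.1142 0.052 ]
yaw -0.04954551336072443 0.11600804194826123
```

Call:
play_rows([
  {"linear":[-22,6,20],"delta_rot":[0,0,0.012],"fingers":0},
  {"linear":[-22,6.3,30],"delta_rot":[0,0,0],"fingers":0},
  {"linear":[0,0,35],"delta_rot":[0,0,0],"fingers":0},
  {"linear":[0,0,35],"delta_rot":[0,0,0],"fingers":0},
  {"linear":[0,0,30],"delta_rot":[0,0,0],"fingers":0},
  {"linear":[0,0,12],"delta_rot":[0,0,0],"fingers":0},
  {"linear":[0,0,0],"delta_rot":[0,0,0],"fingers":0},
  {"linear":[0,0,0],"delta_rot":[0,0,0],"fingers":0},
  {"linear":[0,0,0],"delta_rot":[0,0,0],"fingers":0},
])

```text
clock: 4.02
tool_pos: [0.4788, 0.0532, 0.0829]
orientation: [3.137, -0.0, 1.518]
force: [0.5, 0.1, 0.7]
opening: 0.0002
finger_force: 0.0
```

View pics/w1c.png

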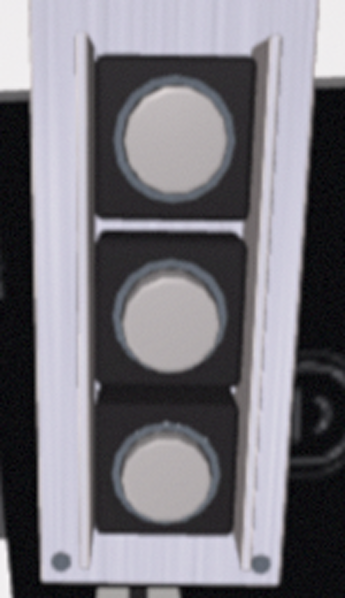

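The crop suggests the far cap (178,140) is in, the other two perhaps out; I'll feel each one.

Call:
play_rows([
  {"linear":[0,-1,8],"delta_rot":[0,0,0],"fingers":0},
  {"linear":[0,-1,4],"delta_rot":[0,0,0],"fingers":0},
  {"linear":[0,0,3],"delta_rot":[0,0,0],"fingers":0},
  {"linear":[0,0,3],"delta_rot":[0,0,0],"fingers":0},
  {"linear":[0,0,2.5],"delta_rot":[0,0,0],"fingers":0},
  {"linear":[0,0,0],"delta_rot":[0,0,0],"fingers":0},
  {"linear":[0,0,0],"delta_rot":[0,0,0],"fingers":0},
  {"linear":[0,0,0],"delta_rot":[0,0,0],"fingers":0},
])

```text
clock: 4.68
tool_pos: [0.4751, 0.0537, 0.0598]
orientation: [-3.141, 0.0, 1.519]
force: [0.3, -0.1, -0.1]
opening: -0.0001
finger_force: 0.0
```

Call:
play_rows([
  {"linear":[0,1,1.5],"delta_rot":[0,0,0],"fingers":0},
  {"linear":[0,0,1],"delta_rot":[0,0,0],"fingers":0},
  {"linear":[0,0,0],"delta_rot":[0,0,0],"fingers":0},
  {"linear":[0,0,0],"delta_rot":[0,0,0],"fingers":0},
])

```text
clock: 5.02
tool_pos: [0.4759, 0.0537, 0.0575]
orientation: [-3.141, -0.0, 1.519]
force: [-2.1, 0.2, 3.9]
opening: 0.0004
finger_force: 1.8
```

```bash
python3 - <<'E'
from h import *
for i in range(4): camera("wrist"); s=sense();print(s["force"].round(2),s["tool_pos"].round(4))
E
```

```text
[-2.9  -0.23  2.64] [0.4759 0.0537 0.0575]
[-1.63  0.92  3.85] [0.4759 0.0537 0.0574]
[-2.13  0.96  3.09] [0.4759 0.0537 0.0574]
[-2.07  1.75  4.2 ] [0.4759 0.0537 0.0574]
```

Call:
play_rows([
  {"linear":[0,0,-12],"delta_rot":[0,0,0],"fingers":0},
  {"linear":[0,0,-6],"delta_rot":[0,0,0],"fingers":0},
  {"linear":[30,0,0],"delta_rot":[0,0,0],"fingers":0},
  {"linear":[30,0,0],"delta_rot":[0,0,0],"fingers":0},
  {"linear":[0,0,0],"delta_rot":[0,0,0],"fingers":0},
  {"linear":[0,0,5],"delta_rot":[0,0,0],"fingers":0},
  {"linear":[0,0,3.5],"delta_rot":[0,0,0],"fingers":0},
  {"linear":[0,0,3],"delta_rot":[0,0,0],"fingers":0},
  {"linear":[0,0,2],"delta_rot":[0,0,0],"fingers":0},
  {"linear":[0,0,0],"delta_rot":[0,0,0],"fingers":0},
  {"linear":[0,0,0],"delta_rot":[0,0,0],"fingers":0},
])

```text
clock: 6.13
tool_pos: [0.4797, 0.1133, 0.0622]
orientation: [3.141, -0.001, 1.518]
force: [0.4, 1.4, 3.8]
opening: -0.0003
finger_force: 1.5
```

```bash
python3 - <<'E'
from h import *
for i in range(4): camera("wrist"); s=sense();print(s["force"].round(2),s["tool_pos"].round(4))
E
```

```text
[0.21 1.43 2.85] [0.4797 0.1133 0.0622]
[0.96 1.15 3.06] [0.4797 0.1133 0.0623]
[-0.15  1.62  2.66] [0.4797 0.1133 0.0623]
[-0.54  0.5   3.06] [0.4797 0.1133 0.0622]
```

Middle cap stands out (3 N at 51 mm): press it through.

Call:
play_rows([
  {"linear":[0,0,3],"delta_rot":[0,0,0],"fingers":0},
  {"linear":[0,0,3],"delta_rot":[0,0,0],"fingers":0},
  {"linear":[0,0,2],"delta_rot":[0,0,0],"fingers":0},
  {"linear":[0,0,1],"delta_rot":[0,0,0],"fingers":0},
  {"linear":[0,0,0],"delta_rot":[0,0,0],"fingers":0},
  {"linear":[0,0,0],"delta_rot":[0,0,0],"fingers":0},
])

```text
clock: 6.83
tool_pos: [0.4797, 0.1133, 0.0531]
orientation: [3.14, 0.001, 1.519]
force: [1.0, -0.3, 4.6]
opening: -0.0005
finger_force: 2.5
```

Call:
play_rows([
  {"linear":[0,0,-4],"delta_rot":[0,0,0],"fingers":0},
  {"linear":[0,0,-4.5],"delta_rot":[0,0,0],"fingers":0},
  {"linear":[0,0,0],"delta_rot":[0,0,0],"fingers":0},
  {"linear":[0,0,0],"delta_rot":[0,0,0],"fingers":0},
])

```text
clock: 7.17
tool_pos: [0.4783, 0.1134, 0.0607]
orientation: [-3.14, 0.001, 1.519]
force: [-0.4, 0.7, -0.7]
opening: 0.0006
finger_force: 0.0
```

```bash
python3 - <<'E'
from h import *
for i in range(4): camera("wrist"); s=sense();print(s["force"].round(2),s["tool_pos"].round(4))
E
```

```text
[-1.14 -0.22 -0.87] [0.4783 0.1134 0.0605]
[-0.39  0.03 -0.46] [0.4782 0.1134 0.0604]
[-0.19  0.19 -0.59] [0.4784 0.1134 0.0605]
[-0.5   0.17 -0.2 ] [0.4785 0.1134 0.0606]
```

Middle is locked in. Now the far cap.

Call:
play_rows([
  {"linear":[0,0,-10],"delta_rot":[0,0,0],"fingers":0},
  {"linear":[0,0,-5],"delta_rot":[0,0,0],"fingers":0},
  {"linear":[30,0,0],"delta_rot":[0,0,0],"fingers":0},
  {"linear":[30,0,0],"delta_rot":[0,0,0],"fingers":0},
  {"linear":[0,0,0],"delta_rot":[0,0,0],"fingers":0},
  {"linear":[0,0,5],"delta_rot":[0,0,0],"fingers":0},
  {"linear":[0,0,4],"delta_rot":[0,0,0],"fingers":0},
  {"linear":[0,0,3],"delta_rot":[0,0,0],"fingers":0},
  {"linear":[0,0,2],"delta_rot":[0,0,0],"fingers":0},
  {"linear":[0,0,0],"delta_rot":[0,0,0],"fingers":0},
  {"linear":[0,0,0],"delta_rot":[0,0,0],"fingers":0},
])

```text
clock: 8.28
tool_pos: [0.4825, 0.1732, 0.0626]
orientation: [3.141, -0.001, 1.518]
force: [-0.3, 1.6, 2.9]
opening: -0.0001
finger_force: 1.5
```

```bash
python3 - <<'E'
from h import *
for i in range(4): camera("wrist"); s=sense();print(s["force"].round(2),s["tool_pos"].round(4))
E
```

```text
[0.13 1.01 3.46] [0.4825 0.1732 0.0627]
[-0.61  1.35  3.42] [0.4825 0.1732 0.0627]
[-0.22  0.54  2.54] [0.4825 0.1732 0.0627]
[0.31 0.49 3.  ] [0.4825 0.1732 0.0626]
```

Call:
play_rows([
  {"linear":[0,0,3],"delta_rot":[0,0,0],"fingers":0},
  {"linear":[0,0,3],"delta_rot":[0,0,0],"fingers":0},
  {"linear":[0,0,2],"delta_rot":[0,0,0],"fingers":0},
  {"linear":[0,0,1.5],"delta_rot":[0,0,0],"fingers":0},
  {"linear":[0,0,0],"delta_rot":[0,0,0],"fingers":0},
  {"linear":[0,0,0],"delta_rot":[0,0,0],"fingers":0},
])

```text
clock: 8.98
tool_pos: [0.4826, 0.1732, 0.0531]
orientation: [3.141, 0.001, 1.519]
force: [-0.3, 0.7, 5.8]
opening: -0.0002
finger_force: 2.9
```

Call:
play_rows([
  {"linear":[0,0,-4],"delta_rot":[0,0,0],"fingers":0},
  {"linear":[0,0,-4.5],"delta_rot":[0,0,0],"fingers":0},
  {"linear":[0,0,0],"delta_rot":[0,0,0],"fingers":0},
  {"linear":[0,0,0],"delta_rot":[0,0,0],"fingers":0},
  {"linear":[0,0,0],"delta_rot":[0,0,0],"fingers":0},
])

```text
clock: 9.4
tool_pos: [0.4817, 0.1733, 0.0605]
orientation: [-3.14, 0.0, 1.519]
force: [-1.4, 0.2, 0.3]
opening: 0.0003
finger_force: 0.0
```

```bash
python3 - <<'E'
from h import *
for i in range(3): camera("wrist"); s=sense();print(s["force"].round(2),s["tool_pos"].round(4))
E
```

```text
[-0.16 -0.63  0.31] [0.4816 0.1733 0.0605]
[ 0.35 -0.39 -0.42] [0.4817 0.1733 0.0606]
[-0.02  0.64  0.1 ] [0.4818 0.1734 0.0607]
```

Call:
play_rows([
  {"linear":[0,0,-38],"delta_rot":[0,0,0],"fingers":0},
  {"linear":[0,0,-38],"delta_rot":[0,0,0],"fingers":0},
  {"linear":[0,0,-38],"delta_rot":[0,0,0],"fingers":0},
  {"linear":[0,0,-38],"delta_rot":[0,0,0],"fingers":0},
  {"linear":[0,0,-38],"delta_rot":[0,0,0],"fingers":0},
  {"linear":[-37.4,5.3,0],"delta_rot":[0,0,0],"fingers":0},
  {"linear":[-37.4,5.3,0],"delta_rot":[0,0,0],"fingers":0},
  {"linear":[-37.4,5.3,0],"delta_rot":[0,0,0],"fingers":0},
  {"linear":[-37.4,5.3,0],"delta_rot":[0,0,0],"fingers":0},
  {"linear":[-37.4,5.3,0],"delta_rot":[0,0,0],"fingers":0},
  {"linear":[-37.4,5.3,0],"delta_rot":[0,0,0],"fingers":0},
  {"linear":[-37.4,5.3,0],"delta_rot":[0,0,0],"fingers":0},
  {"linear":[-37.4,5.3,0],"delta_rot":[0,0,0],"fingers":0},
  {"linear":[-37.4,5.3,0],"delta_rot":[0,0,0],"fingers":0},
  {"linear":[-37.4,5.3,0],"delta_rot":[0,0,0],"fingers":0},
  {"linear":[-37.4,5.3,0],"delta_rot":[0,0,0],"fingers":0},
  {"linear":[-37.4,5.3,0],"delta_rot":[0,0,0],"fingers":0},
])

```text
clock: 10.97
tool_pos: [0.5222, -0.2799, 0.251]
orientation: [-3.141, -0.0, 1.518]
force: [0.7, 0.4, 1.0]
opening: -0.0001
finger_force: 0.0
```

Call:
play_rows([
  {"linear":[0,0,0],"delta_rot":[0,0,0.113],"fingers":1},
  {"linear":[0,0,0],"delta_rot":[0,0,0.113],"fingers":1},
  {"linear":[0,0,0],"delta_rot":[0,0,0.113],"fingers":1},
  {"linear":[0,0,0],"delta_rot":[0,0,0.113],"fingers":1},
  {"linear":[0,0,0],"delta_rot":[0,0,0.113],"fingers":1},
  {"linear":[0,0,0],"delta_rot":[0,0,0.113],"fingers":1},
  {"linear":[0,0,0],"delta_rot":[0,0,0.113],"fingers":1},
  {"linear":[0,0,0],"delta_rot":[0,0,0.113],"fingers":1},
  {"linear":[0,0,0],"delta_rot":[0,0,0.113],"fingers":1},
  {"linear":[0,0,0],"delta_rot":[0,0,0.113],"fingers":1},
  {"linear":[0,0,0],"delta_rot":[0,0,0.113],"fingers":1},
  {"linear":[0,0,0],"delta_rot":[0,0,0.113],"fingers":1},
  {"linear":[0,0,0],"delta_rot":[0,0,0],"fingers":1},
  {"linear":[0,0,0],"delta_rot":[0,0,0],"fingers":1},
])

```text
clock: 12.13
tool_pos: [0.5224, -0.278, 0.251]
orientation: [-3.141, 0.0, 0.166]
force: [-0.7, 0.5, -0.6]
opening: 0.0856
finger_force: 0.0
```

```bash
python3 - <<'E'
from h import *
s=sense();print(s["tool_pos"],s["orientation"],s["force"])
m=camera_model("wrist");im=camera("wrist");cv2.imwrite("pics/w2.png",im)
import json;json.dump({k:np.array(v).tolist() for k,v in m.items()},open("m2.json","w"))
print(boxes_of("cover","wrist"),boxes_of("cover_handle","wrist"))
E
```

```text
[ 0.52242613 -0.27795935  0.25095857] [-3.14112958e+00  4.58241573e-04  1.65694931e-01] [-0.66510338  0.51777524 -0.64679583]
[{'box': [321.8, 198.2, 109.8, 244.2], 'confidence': 0.56}] [{'box': [321.8, 197.4, 105.2, 234.5], 'confidence': 0.83}]
```

View pics/w2.png

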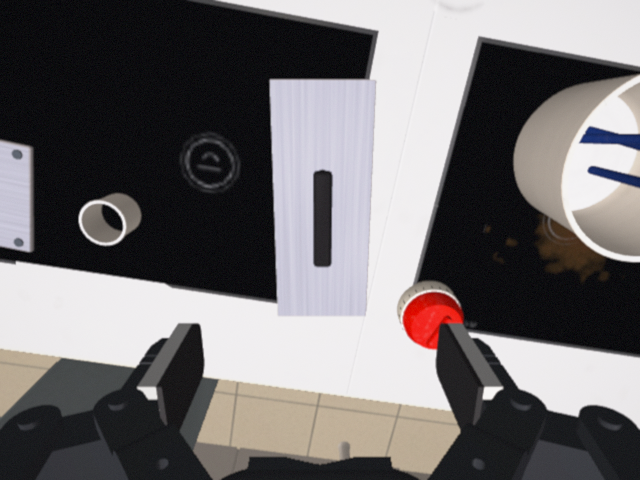

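The cover's top corners are at (270,80),(376,79),(366,316),(278,316); the handle bar's ends are at (323,171) and (322,266).

```bash
python3 - <<'E'
from h import *
for L,z in(([(270,80),(376,79),(366,316),(278,316)],.053),([(323,171),(322,266)],.091),([(432,330)],.054)):
    P=ray("wrist",L,z);print(P[:,:2].round(4).tolist(),P.mean(0).round(4))
    d=P[0]-P[-1];print(np.arctan2(d[1],d[0]),np.linalg.norm(d))
    if len(P)==4:d=P[1]-P[2];print(np.arctan2(d[1],d[0]),np.linalg.norm(d),np.linalg.norm(P[0]-P[1]))
E
```

```text
[[0.6143, -0.226], [0.628, -0.304], [0.4311, -0.3367], [0.418, -0.2581]] [ 0.5229 -0.2812  0.053 ]
0.16223200826281964 0.1988909662253146
0.16425379543430685 0.19960366185255973 0.07925910747763885
[[0.5598, -0.2751], [0.488, -0.2865]] [ 0.5239 -0.2808  0.091 ]
0.157166063101053 0.07268679765354609
[[0.4274, -0.3989]] [ 0.4274 -0.3989  0.054 ]
0.0 0.0
```

Call:
play_rows([
  {"linear":[0.5,3,38],"delta_rot":[0,0,0],"fingers":1},
  {"linear":[0,0,38],"delta_rot":[0,0,0],"fingers":1},
  {"linear":[0,0,38],"delta_rot":[0,0,0],"fingers":1},
  {"linear":[0,0,29],"delta_rot":[0,0,0],"fingers":1},
  {"linear":[0,0,20],"delta_rot":[0,0,0],"fingers":1},
  {"linear":[0,0,10],"delta_rot":[0,0,0],"fingers":1},
  {"linear":[0,0,0],"delta_rot":[0,0,0],"fingers":1},
  {"linear":[0,0,0],"delta_rot":[0,0,0],"fingers":1},
  {"linear":[0,0,0],"delta_rot":[0,0,0],"fingers":1},
])

```text
clock: 13.03
tool_pos: [0.5248, -0.2819, 0.0807]
orientation: [3.139, -0.003, 0.163]
force: [0.5, 0.8, -0.3]
opening: 0.0853
finger_force: 0.0
```

Call:
play_rows([
  {"linear":[0,0,0],"delta_rot":[0,0,0],"fingers":0.3},
  {"linear":[0,0,0],"delta_rot":[0,0,0],"fingers":0.3},
  {"linear":[0,0,0],"delta_rot":[0,0,0],"fingers":0.3},
  {"linear":[0,0,0],"delta_rot":[0,0,0],"fingers":0.3},
  {"linear":[0,0,0],"delta_rot":[0,0,0],"fingers":0},
  {"linear":[0,0,0],"delta_rot":[0,0,0],"fingers":0},
  {"linear":[0,0,0],"delta_rot":[0,0,0],"fingers":0},
  {"linear":[0,0,0],"delta_rot":[0,0,0],"fingers":0},
  {"linear":[0,0,0],"delta_rot":[0,0,0],"fingers":0},
  {"linear":[0,0,0],"delta_rot":[0,0,0],"fingers":0},
])

```text
clock: 13.87
tool_pos: [0.5235, -0.2806, 0.0786]
orientation: [-3.141, -0.0, 0.163]
force: [-0.3, 1.0, 2.8]
opening: 0.0128
finger_force: 58.8
```

Call:
play_rows([
  {"linear":[0,0,-10],"delta_rot":[0,0,0],"fingers":0},
  {"linear":[0,0,-25],"delta_rot":[0,0,0],"fingers":0},
  {"linear":[0,0,-30],"delta_rot":[0,0,0],"fingers":0},
  {"linear":[0,0,-30],"delta_rot":[0,0,0],"fingers":0},
  {"linear":[0,0,-30],"delta_rot":[0,0,0],"fingers":0},
  {"linear":[0,0,-20],"delta_rot":[0,0,0],"fingers":0},
  {"linear":[0,-15,0],"delta_rot":[0,0,0],"fingers":0},
  {"linear":[0,-30,0],"delta_rot":[0,0,0],"fingers":0},
  {"linear":[0,-30,0],"delta_rot":[0,0,0],"fingers":0},
  {"linear":[0,-30,0],"delta_rot":[0,0,0],"fingers":0},
  {"linear":[0,-30,0],"delta_rot":[0,0,0],"fingers":0},
  {"linear":[0,-15,0],"delta_rot":[0,0,0],"fingers":0},
  {"linear":[0,0,0],"delta_rot":[0,0,0],"fingers":0},
])

```text
clock: 14.95
tool_pos: [0.4986, -0.1302, 0.2237]
orientation: [-3.141, 0.0, 0.166]
force: [-0.0, -0.4, -1.6]
opening: 0.0127
finger_force: 58.8
```

Call:
play_rows([
  {"linear":[0,0,0],"delta_rot":[0,0,-0.05],"fingers":0},
  {"linear":[0,0,0],"delta_rot":[0,0,-0.1],"fingers":0},
  {"linear":[0,0,0],"delta_rot":[0,0,-0.1],"fingers":0},
  {"linear":[0,0,0],"delta_rot":[0,0,-0.1],"fingers":0},
  {"linear":[0,0,0],"delta_rot":[0,0,-0.1],"fingers":0},
  {"linear":[0,0,0],"delta_rot":[0,0,-0.1],"fingers":0},
  {"linear":[0,0,0],"delta_rot":[0,0,-0.1],"fingers":0},
  {"linear":[0,0,0],"delta_rot":[0,0,-0.1],"fingers":0},
  {"linear":[0,0,0],"delta_rot":[0,0,-0.1],"fingers":0},
  {"linear":[0,0,0],"delta_rot":[0,0,-0.1],"fingers":0},
  {"linear":[0,0,0],"delta_rot":[0,0,-0.1],"fingers":0},
  {"linear":[0,0,0],"delta_rot":[0,0,-0.1],"fingers":0},
  {"linear":[0,0,0],"delta_rot":[0,0,-0.1],"fingers":0},
  {"linear":[0,0,0],"delta_rot":[0,0,-0.1],"fingers":0},
  {"linear":[0,0,0],"delta_rot":[0,0,-0.006],"fingers":0},
  {"linear":[0,0,0],"delta_rot":[0,0,0],"fingers":0},
  {"linear":[0,0,0],"delta_rot":[0,0,0],"fingers":0},
])

```text
clock: 16.37
tool_pos: [0.4993, -0.1336, 0.2232]
orientation: [-3.141, 0.0, 1.516]
force: [0.3, -0.2, -1.4]
opening: 0.0131
finger_force: 58.8
```

```bash
python3 - <<'E'
from h import *
im=camera("wrist");cv2.imwrite("pics/w3.png",im)
s=sense();Q=R.from_euler("xyz",s["orientation"]).as_matrix();print(s["tool_pos"])
c=np.array([.4797,.113,0]);y=np.array([.051,.9987,0]);x=np.array([.9987,-.051,0])
print(proj("wrist",[c+a*x+b*y+[0,0,.006] for a in(-.052,.052) for b in(-.125,.125)]).round(0).tolist())
print([(b["box"],b["confidence"]) for b in boxes_of("cap_a","wrist")])
t=s["tool_pos"]
print("cover top pred",proj("wrist",[t+Q@[b,a,.008+.033-.016] for a in(-.04,.04) for b in(-.1,.1)]).round(0).tolist())
print("move tool mm",Q.T@(c-t)*1000)
E
```

```text
[ 0.49924709 -0.13345024  0.22322574]
[[210.0, 51.0], [171.0, -425.0], [344.0, 50.0], [351.0, -426.0]]
[]
cover top pred [[239.0, 484.0], [203.0, 50.0], [397.0, 484.0], [433.0, 50.0]]
move tool mm [245.10937994 -32.8518933  223.14050638]
```

View pics/w3.png

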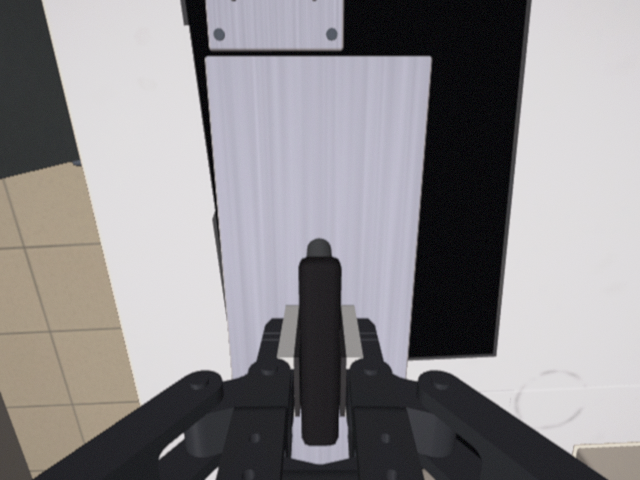

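Call:
play_rows([
  {"linear":[12,-2,0],"delta_rot":[0,0,-0.003],"fingers":0},
  {"linear":[26,-4,0],"delta_rot":[0,0,0],"fingers":0},
  {"linear":[32,-4,0],"delta_rot":[0,0,0],"fingers":0},
  {"linear":[32,-4,0],"delta_rot":[0,0,0],"fingers":0},
  {"linear":[32,-4,0],"delta_rot":[0,0,0],"fingers":0},
  {"linear":[32,-4,0],"delta_rot":[0,0,0],"fingers":0},
  {"linear":[32,-4,0],"delta_rot":[0,0,0],"fingers":0},
  {"linear":[24,-4,0],"delta_rot":[0,0,0],"fingers":0},
  {"linear":[16,-2,10],"delta_rot":[0,0,0],"fingers":0},
  {"linear":[8,-1,15],"delta_rot":[0,0,0],"fingers":0},
  {"linear":[0,0,20],"delta_rot":[0,0,0],"fingers":0},
  {"linear":[0,0,20],"delta_rot":[0,0,0],"fingers":0},
  {"linear":[0,0,5],"delta_rot":[0,0,0],"fingers":0},
  {"linear":[0,0,0],"delta_rot":[0,0,0],"fingers":0},
  {"linear":[0,0,0],"delta_rot":[0,0,0],"fingers":0},
  {"linear":[0,0,0],"delta_rot":[0,0,0],"fingers":0},
])

```text
clock: 17.8
tool_pos: [0.4791, 0.1146, 0.1549]
orientation: [3.139, -0.0, 1.522]
force: [-0.7, -0.5, -2.7]
opening: 0.0129
finger_force: 58.8
```

```bash
python3 - <<'E'
from h import *
s=sense();Q=R.from_euler("xyz",s["orientation"]).as_matrix();t=s["tool_pos"];print(t,s["orientation"],s["force"])
im=camera("wrist");cv2.imwrite("pics/w4.png",im)
c=np.array([.4797,.113,0]);print("move",Q.T@(c-t)*1000)
y=np.array([.051,.9987,0]);x=np.array([.9987,-.051,0])
print(proj("wrist",[c+a*x+b*y+[0,0,.006] for a in(-.052,.052) for b in(-.125,.125)]).round(0).tolist())
print("cover top pred",proj("wrist",[t+Q@[b,a,.025] for a in(-.04,.04) for b in(-.1,.1)]).round(0).tolist())
E
```

```text
[0.47911162 0.11455812 0.15490167] [ 3.13911344e+00 -4.66703495e-04  1.52153408e+00] [-0.71437543 -0.45013268 -2.74982528]
move [ -1.59954743   0.2803523  154.9021069 ]
[[254.0, 374.0], [234.0, 31.0], [382.0, 374.0], [403.0, 32.0]]
cover top pred [[239.0, 484.0], [202.0, 50.0], [397.0, 483.0], [432.0, 50.0]]
```

View pics/w4.png

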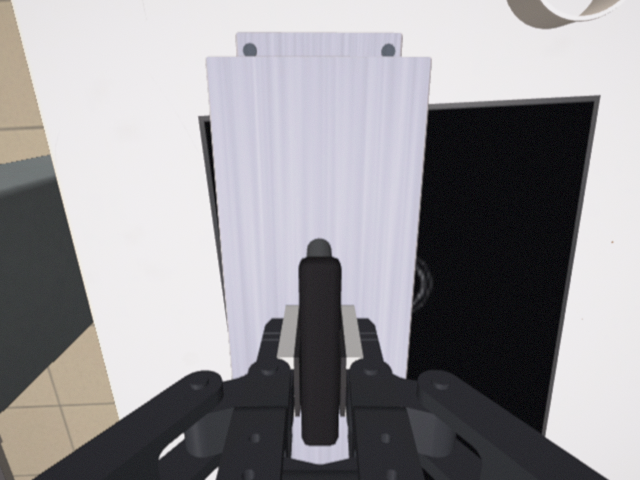

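Aligned: cover far edge (207–431, 57), base far corners (237,33),(402,33), both centred at column ~319. Lower it.

Call:
play_rows([
  {"linear":[0,0,6],"delta_rot":[0,0,0],"fingers":0},
  {"linear":[0,0,8],"delta_rot":[0,0,0],"fingers":0},
  {"linear":[0,0,8],"delta_rot":[0,0,0],"fingers":0},
  {"linear":[0,0,8],"delta_rot":[0,0,0],"fingers":0},
  {"linear":[0,0,8],"delta_rot":[0,0,0],"fingers":0},
  {"linear":[0,0,8],"delta_rot":[0,0,0],"fingers":0},
  {"linear":[0,0,6],"delta_rot":[0,0,0],"fingers":0},
  {"linear":[0,0,0],"delta_rot":[0,0,0],"fingers":0},
  {"linear":[0,0,0],"delta_rot":[0,0,0],"fingers":0},
])

```text
clock: 18.6
tool_pos: [0.4778, 0.1144, 0.1006]
orientation: [-3.14, 0.0, 1.522]
force: [0.4, 0.1, -2.0]
opening: 0.0127
finger_force: 58.8
```

Call:
play_rows([
  {"linear":[0,0,4],"delta_rot":[0,0,0],"fingers":0},
  {"linear":[0,0,4],"delta_rot":[0,0,0],"fingers":0},
  {"linear":[0,0,3],"delta_rot":[0,0,0],"fingers":0},
  {"linear":[0,0,2],"delta_rot":[0,0,0],"fingers":0},
  {"linear":[0,0,1],"delta_rot":[0,0,0],"fingers":0},
  {"linear":[0,0,0],"delta_rot":[0,0,0],"fingers":0},
  {"linear":[0,0,0],"delta_rot":[0,0,0],"fingers":0},
  {"linear":[0,0,0],"delta_rot":[0,0,0],"fingers":0},
])

```text
clock: 19.27
tool_pos: [0.4785, 0.1144, 0.0875]
orientation: [3.141, -0.0, 1.522]
force: [-0.3, -0.3, -2.7]
opening: 0.0127
finger_force: 58.9
```

Call:
play_rows([
  {"linear":[0,0,1],"delta_rot":[0,0,0],"fingers":0},
  {"linear":[0,0,0.5],"delta_rot":[0,0,0],"fingers":0},
  {"linear":[0,0,0],"delta_rot":[0,0,0],"fingers":0},
  {"linear":[0,0,0],"delta_rot":[0,0,0],"fingers":0},
  {"linear":[0,0,0],"delta_rot":[0,0,0],"fingers":0},
])

```text
clock: 19.68
tool_pos: [0.4786, 0.1145, 0.0864]
orientation: [3.141, -0.0, 1.522]
force: [-0.7, -0.4, 2.8]
opening: 0.0129
finger_force: 59.4
```

Call:
play_rows([
  {"linear":[0,0,0],"delta_rot":[0,0,0],"fingers":0.3},
  {"linear":[0,0,0],"delta_rot":[0,0,0],"fingers":0.5},
  {"linear":[0,0,0],"delta_rot":[0,0,0],"fingers":0.7},
  {"linear":[0,0,0],"delta_rot":[0,0,0],"fingers":0.7},
  {"linear":[0,0,0],"delta_rot":[0,0,0],"fingers":0.7},
  {"linear":[0,0,0],"delta_rot":[0,0,0],"fingers":0.7},
  {"linear":[0,0,0],"delta_rot":[0,0,0],"fingers":0.7},
  {"linear":[0,0,-15],"delta_rot":[0,0,0],"fingers":0.7},
  {"linear":[0,0,-30],"delta_rot":[0,0,0],"fingers":0.7},
  {"linear":[0,0,-35],"delta_rot":[0,0,0],"fingers":0.7},
  {"linear":[0,0,-35],"delta_rot":[0,0,0],"fingers":0.7},
  {"linear":[0,0,-35],"delta_rot":[0,0,0],"fingers":0.7},
  {"linear":[0,0,0],"delta_rot":[0,0,0],"fingers":0.7},
  {"linear":[0,0,0],"delta_rot":[0,0,0],"fingers":0.7},
  {"linear":[0,0,0],"delta_rot":[0,0,0],"fingers":0.7},
])

```text
clock: 20.93
tool_pos: [0.4784, 0.1144, 0.2356]
orientation: [3.141, -0.0, 1.522]
force: [-0.9, 0.3, -0.2]
opening: 0.0598
finger_force: 0.0
```

```bash
python3 - <<'E'
from h import *
s=sense();print(s["tool_pos"],s["opening"])
im=camera("wrist");cv2.imwrite("pics/w5.png",im)
c=np.array([.4797,.113,0]);y=np.array([.051,.9987,0]);x=np.array([.9987,-.051,0])
print(proj("wrist",[c+a*x+b*y+[0,0,.061] for a in(-.04,.04) for b in(-.1,.1)]).round(0).tolist())
E
```

```text
[0.47837876 0.11442042 0.23560656] 0.05980630581956617
[[274.0, 330.0], [265.0, 77.0], [368.0, 331.0], [380.0, 77.0]]
```

View pics/w5.png

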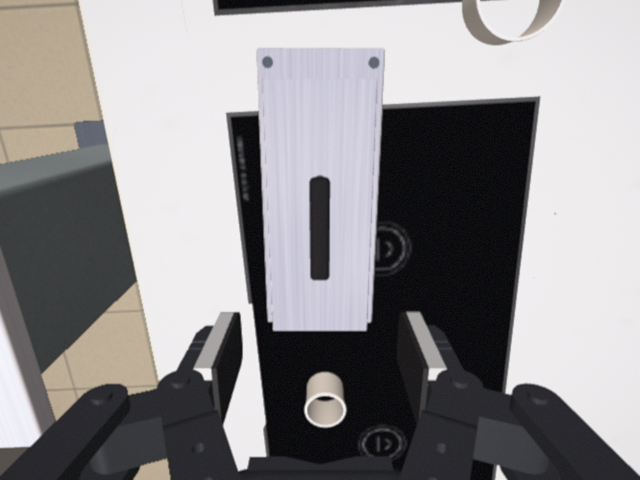

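The cover sits square over the bank: top corners at about (265,78) and (380,78), lower edge at (273–368,330), all matching the prediction for a seated cover. The rings are undisturbed.

```bash
python3 -c "
from cell import *
print(close_job())"
```

```text
the job is handed in; nothing more can be done
None
```

All three switches are locked in (I pressed the middle and far ones; the near one already was), the steel cover is seated on the guard walls and released, and the job is handed in at about 21 s.

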